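# Open the board-test fixture

### The job

The board in the clamshell test fixture has finished its test: with a fingertip, press the release tab at the front of the fixture down so that the lid springs up, then push the lid up and over, steadily and not flung, until it stands all the way open against its stop buffers, and take the hand clear. Touch only: pinch nothing, use light pressure, leave the board lying in its nest and do not disturb the multimeter, reel, bottle or tip cleaner around the fixture.

Things in the scene. Friction and masses are not known exactly. Their poses are not given: they have to be found in the camera images.
- fixture: clamshell test fixture screwed to the bench: grey box 160 (x) x 150 (y) mm, black rim 65 mm high; aluminium-framed clear lid hinged at the back, top 81 mm high when shut; steel release latch at the middle of the front, which faces roughly the robot's left (+y). Two stop posts behind the hinge, 124 mm high. Origin: centre of the underside, at bench level; x points from front to hinge, z up
- release_tab (a joint): angle of the release latch (rad): 0 at rest, grows as the tab is pressed down, stop at 0.60; the lid comes free at about 0.2. A steel rocker on a cross pin 85 mm in front of the fixture's origin, 45 mm above the bench; its hook holds a lip on the lid's front. The spring takes about 2 N at the tab to start, 5 N where the lid comes free, 12 N at the stop, and brings the tab back
- tab_press (a point): the spot to press: top of the release tab, on its centre line, 10 mm from its front end. The tab is a level steel plate 34 mm wide, 4 mm thick, that sticks out 30 mm forward of the latch's upright arm (79 mm high); its top is 47 mm above the bench, its front end 128 mm in front of the fixture's origin. Here it sinks about 7 mm until the lid comes free, 18 mm to its stop
- lid (a joint): opening angle of the lid (rad): 0 shut and latched, about 1.70 fully open, just past upright, where it meets two sprung rubber buffers (they give up to 0.1 under 10 N at the rail). Once released, springs lift it to about 0.38 and no farther; from there a stiff friction hinge holds it wherever it is left, and about 3 N at the front rail moves it
- lid_hinge (a point): middle of the lid's hinge axis, along the fixture's y, 78 mm behind the fixture's origin and 66 mm above the bench
- lid_front (a point): middle of the underside of the lid's front rail, 148 mm from the hinge axis; moves with the lid. The rail is 150 mm wide, 10 mm thick (15 with the clear plate), from 138 to 158 mm from the axis, with a 26 mm wide lip 8 mm farther out in the middle; its underside lies in the plane through the hinge axis. Pusher pins hang 1 mm below that plane, 58 and 110 mm from the axis
- board: green circuit board, 84 x 96 x 2 mm with parts up to 9 mm high, 60 g, lying loose in the fixture's nest under the lid; origin at the centre of its underside, 60 mm above the bench; z up
- multimeter: handheld multimeter lying flat behind the fixture, teal and black, 160 (x) x 80 (y) x 45 mm, loose; origin at the centre of its underside
- solder_reel: grey solder reel standing on its flange, 60 mm diameter, 44 mm high, loose; origin at the centre of its underside
- flux_bottle: white bottle, 40 mm diameter, 105 mm high, upright, loose; origin at the centre of its underside
- tip_cleaner: low dark tin with brass wool, 62 mm diameter, 36 mm high, loose; origin at the centre of its underside

How it is judged (in metres and radians):
On the way, in this order (a step that is already met when the one before it is completed fails the run):
1. the release tab is pressed down (value of joint release_tab above 0.12 rad).
2. the lid, released, has sprung up (value of joint lid above 0.28 rad), for 0.1 s.
At the end, for the whole second after the job is handed in: The lid stands at rest fully open (1.62 rad or more, its buffers are met at 1.70), the release tab has come back up, the board lies flat within 8 mm of where it lay, and the multimeter, reel, bottle and tip cleaner are within 15 mm of where they stood (value of joint lid above 1.62 rad and value of joint release_tab below 0.05 rad and velocity of joint lid between -0.05 and 0.05 rad/s and distance of board from where it was at the start of the episode below 0.008 m and angle between board's own z axis and vertical below 0.06 rad and distance of each of multimeter, solder_reel, flux_bottle, tip_cleaner from where it was at the start of the episode below 0.015 m); the robot touches nothing.
It fails at once if the board is lifted or pushed out of its nest (8 mm) (distance of board from where it was at the start of the episode above 0.008 m).
It fails at once if a thing around the fixture is moved or lifted (15 mm) (distance of any of multimeter, solder_reel, flux_bottle, tip_cleaner from where it was at the start of the episode above 0.015 m).
It fails at once if the lid is flung: faster than 4 rad/s beyond half open (value of joint lid above 0.8 rad and velocity of joint lid above 4 rad/s).
It fails at once if the lid, tab or box is pinched or forced with more than 40 N (contact force between the fingers and fixture above 40 N).
It also fails if it takes over 48 s, if anything falls off the work surface, if the arm or the gripper's body presses on something with over 40 N, if the wrist force passes 120 N, or if a joint passes its speed limit or range.

### The arm

A 6-joint arm with a two-finger parallel gripper is mounted at the origin on the work surface. World frame = base frame: x ahead of the robot, y to its left, z up, the work surface at z = 0. Lengths are in m, angles in degrees, forces in N, time in s.
With the tool pointing down it reaches from about 0.4 to 0.825 m from the base axis. Payload 7 kg.
Tool frame: the origin (TCP) lies midway between the tips of the shut fingers; the grasp point (between the pads) lies 19 mm behind it (ctrl.grip_point_offset is the distance from the TCP to the grasp point, in m); x points along the fingers, y is the direction in which the jaws open and shut, and the axes are right-handed (so a half turn about x gives the same grasp; the last joint's range is limited). The gripper opens to 88 mm and grips with 3 to 60 N. Pads are 19 mm wide; open, the fingers measure 130 mm over their backs; the gripper's body (78 mm by 193 mm) begins 47 mm behind the grasp point.
Start: joints at [-60.269, 20.546, 0.682, 0, -70.136, -16.507], TCP at [0.154, -0.657, 0.2] pointing down, gripper open.
Joint ranges: [-176.03, 176.03], [-82.01, 121.73], [-58.28, 71.71], [-173.87, 95.51], [-174.79, -0.11], [-173.66, 173.66]. Speed limits (degrees/s): [136.94, 136.94, 172.46, 180, 180, 180].

### API

Orientations are given as [roll, pitch, yaw] about the fixed x, y, z axes, in that order (R = Rz(yaw) Ry(pitch) Rx(roll)).
In Python, from plant import ctrl gives the robot as it stands.
- The arm moves only by the tool drive_tool, never from a script. Its argument "plan" is a list of rows, each a list of 3 entries, a list of its own where there are three numbers: the shift along the tool's x, y, z in m, then the turn, a rotation vector about the tool's x, y, z in degrees, then the opening, from 0 (shut) to 1 (fully open). In form: [[[dx, dy, dz], [wx, wy, wz], grip], ...]. A call has 1 to 20 rows; each row is the pose to reach, as a shift and turn from the pose measured when the call began, along the tool's axes at that moment; what a row does not reach only later rows make up. A row lasts 1/12 s, in which the tool goes at most 41.7 mm and 7.16 degrees, less where a joint would pass 70% of its speed; a pose out of reach is approached as far as the arm can. A call with a gripper value outside its range is refused whole. The fingers move at their own pace and stop on an object; the grip force is fixed at half the most. Time passes only in rows, so rows that repeat a pose let the fingers close. It gives the time, the measured TCP pose, the force and the opening at its end, in the units of the state.
- ctrl.get_obs(): the state, without advancing time (a new reading comes with each control period).
- ctrl.snapshot(name): name is "side" or "top"; returns the picture (384x512x3 uint8, blue, green, red); there is no depth.
- ctrl.get_calibration(name): a dict with "fx", "fy", "cx", "cy" (pixels), "dist_coeffs" ([k1, k2, p1, p2, k3] as OpenCV has them; the pictures are not rectified), "R" (3x3) and "t" (3): a world point X has camera coordinates R X + t. Camera axes: x right, y down, z forward; pixel columns grow to the right and rows downward; lengths in m; the calibration is good to about 2 mm. A picture is of the moment at which its call begins. get_calibration takes no time and is no camera call.
- ctrl.close_job(): hands the job in, once; it reports no verdict.
Trained networks look in the newest picture that a camera, given by its name, has taken for a name from the list of things; names that differ only in an ending like _2 or _b are one class to them, and where a whole thing is asked for, a point or a joint stands for the part that bears it (a point fixed in the world has none). Each returns a list of dicts, best first, with "confidence" (0 to 1); they miss things now and then, are a little off and sometimes report something else, mostly with a low value. They report only what shows in the picture. A call takes as long as a camera call.
- ctrl.cut_out(camera, name): "pixels" (384x512 bool, what is visible of it) and "pixel" ([column, row] in pixels, amid what is visible of it).
- ctrl.landmark_of(camera, name): "pixel" ([column, row] in pixels: a listed point, or the origin of a listed thing).
The state is a dict: "clock": time; "joint_pos": joint angles; "qvel": joint speeds; "tau": joint torques, N m; "tool_pos": TCP position; "orientation": TCP orientation; "force": force on the tool from outside, world axes, zero at the start; "moment": the same for the moment, N m; "opening": finger opening in m.
Only numpy, scipy, OpenCV 4.12 (cv2) and the standard library are available. Lean on these libraries where they do the work, as an engineer would, in place of code of your own. Each camera call takes 0.05 s, during which the arm holds its last target. There are 200 camera calls.

## Working session

There is one attempt and no reset: what is moved stays moved. The work goes in short steps, Python scripts to look and compute and a tool call to move; the robot and the scene stay as the last step left them, time stands still between calls to the robot, and variables do not carry over. Pictures are saved under pics/ and viewed, about 8 in all and at most 12, crops included, and the job is handed in when it is done.

Besides the shell and the picture viewer there is one more tool, called after ">>>" as name([rows], argument=value, ...), one row to a line, values as JSON. drive_tool: Moves the arm, as the interface text tells. Its arguments: {"type":"object","properties":{"plan":{"type":"array","items":{"type":"array"}}},"required":["plan"]}

```bash
mkdir -p pics; cat > h.py <<'E'
import numpy as np, cv2
from plant import ctrl
from scipy.spatial.transform import Rotation as Ro
def cal(n):
    c=ctrl.get_calibration(n); K=np.array([[c['fx'],0,c['cx']],[0,c['fy'],c['cy']],[0,0,1]])
    return K,np.array(c['dist_coeffs'],float),np.array(c['R']),np.array(c['t'],float)
def ray(n,px):
    K,d,R,t=cal(n); u=cv2.undistortPoints(np.array([[px]],float),K,d)[0,0]
    return -R.T@t, R.T@np.array([u[0],u[1],1])
def at_z(n,px,z):
    o,v=ray(n,px); return o+v*(z-o[2])/v[2]
def proj(n,X):
    K,d,R,t=cal(n); return cv2.projectPoints(np.array(X,float).reshape(-1,3),cv2.Rodrigues(R)[0],t,K,d)[0][:,0]
def tri(a,b):
    (o1,v1),(o2,v2)=a,b; s=np.linalg.lstsq(np.c_[v1,-v2],o2-o1,rcond=None)[0]
    p,q=o1+s[0]*v1,o2+s[1]*v2; return (p+q)/2,np.linalg.norm(p-q)
E
python3 - <<'E'
from h import *
for n in('side','top'):
    cv2.imwrite(f'pics/{n}0.png',ctrl.snapshot(n)); print(n,ray(n,(256,192)))
Z=dict(tab_press=.047,lid_hinge=.066,lid_front=.066,fixture=0,board=.06,multimeter=0,solder_reel=0,flux_bottle=0,tip_cleaner=0)
for k,z in Z.items():
    P={}
    for n in('side','top'):
        r=ctrl.landmark_of(n,k)
        for q in r[:2]: print(k,n,np.round(q['pixel'],1),round(q['confidence'],2),np.round(at_z(n,q['pixel'],z),3))
        if r:P[n]=ray(n,r[0]['pixel'])
    if len(P)==2: print('   tri',np.round(tri(P['side'],P['top'])[0],3),tri(P['side'],P['top'])[1].round(4))
o=ctrl.get_obs();print(o['clock'],o['tool_pos'],o['orientation'],o['force'])
E
```

```text
side (array([0.13323646, 0.62412068, 0.7221622 ]), array([ 0.44232883, -0.60768716, -0.65965212]))
top (array([0.4797276 , 0.03801354, 0.92215733]), array([ 0.11524968, -0.00629691, -0.99348975]))
tab_press side [238.3 195.4] 0.73 [0.613 0.041 0.047]
lid_hinge side [297.1 161.3] 0.72 [ 0.563 -0.154  0.066]
lid_hinge top [332.6 195.9] 0.91 [ 0.565 -0.15   0.066]
lid_hinge top [378.4 214.2] 0.43 [ 0.519 -0.258  0.066]
   tri [ 0.564 -0.151  0.068] 0.0035
lid_front side [251.6 181.4] 0.79 [ 0.607 -0.006  0.066]
lid_front top [276.5 179.4] 0.91 [ 0.608 -0.017  0.066]
   tri [ 0.612 -0.017  0.056] 0.0051
fixture side [271.7 189.6] 0.65 [ 0.59  -0.077  0.   ]
fixture top [298.9 194.8] 0.58 [ 0.577 -0.078  0.   ]
   tri [ 0.581 -0.074  0.006] 0.0117
multimeter side [332.5 164.7] 0.84 [ 0.514 -0.287  0.   ]
multimeter top [382.3 215. ] 0.9 [ 0.519 -0.291  0.   ]
   tri [ 0.519 -0.294 -0.006] 0.0022
solder_reel side [335.1 210.5] 0.79 [ 0.411 -0.115  0.   ]
solder_reel top [318.6 258.3] 0.88 [ 0.415 -0.122  0.   ]
   tri [ 0.414 -0.123 -0.008] 0.0003
flux_bottle top [260.5 121.5] 0.69 [0.774 0.016 0.   ]
tip_cleaner side [294.9 228.8] 0.9 [0.457 0.008 0.   ]
tip_cleaner top [275.9 245.6] 0.61 [ 0.449 -0.015  0.   ]
   tri [ 0.457 -0.011 -0.016] 0.0187
1.0 [ 0.15438257 -0.65707557  0.20007324] [154.69185482  89.99799188 167.91633331] [-0.26247407  0.64039058  0.14965189]
```

```bash
python3 - <<'E'
from h import *
h=np.array([.564,-.151]); f=np.array([.609,-.010])
for n in('side','top'):
    im=cv2.imread(f'pics/{n}0.png')
    x=np.array([h-f])[0]; x/=np.linalg.norm(x); y=np.array([-x[1],x[0]]); O=h-.078*x
    P=lambda a,b,z: np.r_[O+a*x+b*y,z]
    pts=[P(-.118,0,.047),P(-.128,.017,.047),P(-.128,-.017,.047),P(.078,0,.066),P(-.08,.075,.081),P(-.08,-.075,.081),P(.08,.075,.065),P(.08,-.075,.065)]
    big=cv2.resize(im[90:300,180:450],None,fx=2.9,fy=2.8)
    for p in proj(n,pts): cv2.circle(big,(int((p[0]-180)*2.9),int((p[1]-90)*2.8)),3,(0,0,255),-1)
    cv2.imwrite(f'pics/{n}0b.png',big)
    if n=='top': print(x,O,np.degrees(np.arctan2(x[1],x[0])),pts[0])
E
```

```text
[-0.30404017 -0.95265921] [ 0.58771513 -0.07669258] -107.70042778866721 [0.62359187 0.03572121 0.047     ]
```

View pics/side0b.png

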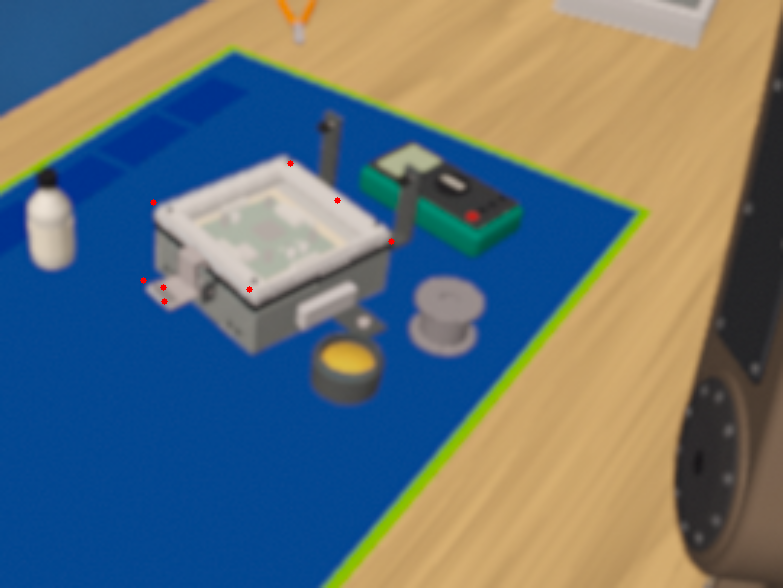

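View pics/top0b.png

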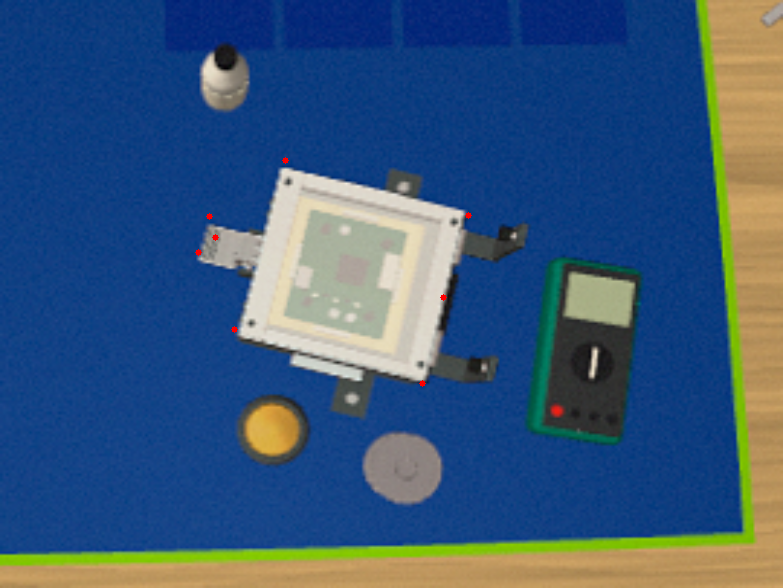

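```bash
cat > fit.py <<'E'
from h import *
from scipy.optimize import least_squares
T=[(288,168,-.08,-.075,.081),(237,335,-.08,.075,.081),(207,225,-.128,-.017,.047),(198,262,-.128,.017,.047)]
S=[(155,213,-.08,-.075,.081),(251,303,-.08,.075,.081),(146,291,-.128,-.017,.047),(169,309,-.128,.017,.047)]
W=lambda q,a,b,z:[q[0]+a*np.cos(q[2])-b*np.sin(q[2]),q[1]+a*np.sin(q[2])+b*np.cos(q[2]),z]
def res(q,sets):
    r=[]
    for n,L in sets:
        for u,v,a,b,z in L: r+=list(proj(n,W(q,a,b,z))[0]-[180+u/2.9,90+v/2.8])
    return np.array(r)
for sets in ([('top',T)],[('side',S)],[('top',T),('side',S)]):
    s=least_squares(res,[.58,-.077,-1.8],args=(sets,)); q=s.x
    print(q[:2].round(4),np.degrees(q[2]).round(2),s.fun.round(1)); print(' tab',np.round(W(q,-.118,0,.047),4),'hinge',np.round(W(q,.078,0,.066),4))
E
python3 fit.py
```

```text
[0.6439 0.1194] 72.2 [-19.3  -5.4 -19.7  -4.9  20.6   5.2  19.8   5.1]
 tab [0.6079 0.007  0.047 ] hinge [0.6678 0.1936 0.066 ]
[0.6201 0.1339] -276.13 [-18.6   8.5  -9.2   4.7  13.7  -7.4  15.1  -7.7]
 tab [0.6075 0.0166 0.047 ] hinge [0.6284 0.2115 0.066 ]
[0.6353 0.1249] -283.0 [-23.4  -5.  -18.7  -3.2  18.9   4.4  19.3   4.6 -15.6   4.8 -12.    3.7
  15.8  -9.   16.1  -8.6]
 tab [0.6087 0.0099 0.047 ] hinge [0.6528 0.2009 0.066 ]
```

```bash
sed -i 's/^W=lambda q,a,b,z:/W=lambda q,a,b,z:(lambda b:/; /^W=/s/,z\]$/,z])(-b)/' fit.py; python3 fit.py
```

```text
[ 0.5818 -0.0773] -107.19 [-0.9 -0.1 -0.4  0.8  1.  -0.3  0.3 -0.4]
 tab [0.6166 0.0354 0.047 ] hinge [ 0.5587 -0.1518  0.066 ]
[ 0.5767 -0.0667] -108.03 [ 0.5 -0.6  0.6 -0.7 -0.1 -0.  -0.9  1.2]
 tab [0.6132 0.0455 0.047 ] hinge [ 0.5525 -0.1409  0.066 ]
[ 0.5806 -0.0739] -107.55 [-2.1  0.2 -2.   1.1 -0.2 -0.1 -1.  -0.2  1.  -2.2  1.4 -2.8  0.6 -1.8
 -0.1 -0.8]
 tab [0.6162 0.0386 0.047 ] hinge [ 0.5571 -0.1482  0.066 ]
```

```bash
cat >> h.py <<'E'
O=np.array([.581,-.075]); A=np.radians(-107.3)
fx=np.array([np.cos(A),np.sin(A),0]); fy=np.array([-np.sin(A),np.cos(A),0])
def pose(): 
    o=ctrl.get_obs(); return np.array(o['tool_pos']),Ro.from_euler('xyz',o['orientation'],degrees=True).as_matrix(),o
def fix(p): d=np.r_[p[:2]-O,p[2]]; return np.array([d@fx,d@fy,d[2]])
def goal(a,b,z,al,s):
    al=np.radians(al); X=np.cos(al)*fx-np.sin(al)*np.array([0,0,1]); Y=s*fy
    return np.r_[O,0]+a*fx+b*fy+np.array([0,0,z]), np.c_[X,Y,np.cross(X,Y)]
def row(p,R,P,Q): return (R.T@(P-p)).round(4).tolist(), np.degrees(Ro.from_matrix(R.T@Q).as_rotvec()).round(1).tolist()
def show(*goals):
    p,R,o=pose(); print('t',round(o['clock'],2),'fix',fix(p).round(4),'F',np.round(o['force'],1),'op',round(o['opening'],3)); print(R.round(2).tolist())
    for g in goals: print(g,row(p,R,*goal(*g)))
E
python3 - <<'E'
from h import *
show((-.15,0,.3,60,1),(-.15,0,.3,60,-1),(-.15,0,.3,25,1),(-.15,0,.3,25,-1)); print(np.round(ctrl.get_obs()['joint_pos'],1))
E
```

```text
t 1.0 fix [ 0.6826 -0.2342  0.2001] F [-0.3  0.6  0.1] op 0.088
[[-0.0, -0.23, 0.97], [0.0, 0.97, 0.23], [-1.0, 0.0, -0.0]]
(-0.15, 0, 0.3, 60, 1) ([-0.0999, 0.5983, 0.6246], [117.3, -18.0, -31.4])
(-0.15, 0, 0.3, 60, -1) ([-0.0999, 0.5983, 0.6246], [-58.1, 27.2, -15.6])
(-0.15, 0, 0.3, 25, 1) ([-0.0999, 0.5983, 0.6246], [105.3, -38.3, -67.1])
(-0.15, 0, 0.3, 25, -1) ([-0.0999, 0.5983, 0.6246], [-52.7, 58.8, -33.6])
[-60.3  20.5   0.7   0.  -70.1 -16.5]
```

>>> drive_tool([
  [[-0.04, 0, 0], [0, 0, 0], 0],
  [[-0.08, 0.02, 0.02], [0, 0, 0], 0],
  [[-0.1, 0.06, 0.06], [-4, 2, -1], 0],
  [[-0.1, 0.09, 0.09], [-9, 4, -2], 0],
  [[-0.1, 0.12, 0.12], [-13, 6, -4], 0],
  [[-0.1, 0.15, 0.15], [-17, 8, -5], 0],
  [[-0.1, 0.18, 0.18], [-21, 10, -6], 0],
  [[-0.1, 0.21, 0.21], [-25, 12, -7], 0],
  [[-0.1, 0.24, 0.24], [-29, 14, -8], 0],
  [[-0.1, 0.27, 0.27], [-33, 16, -9], 0],
  [[-0.1, 0.3, 0.3], [-37, 18, -10], 0],
  [[-0.1, 0.33, 0.34], [-41, 20, -11], 0],
  [[-0.1, 0.36, 0.37], [-45, 21, -12], 0],
  [[-0.1, 0.39, 0.4], [-48, 23, -13], 0],
  [[-0.1, 0.42, 0.43], [-52, 25, -14], 0],
  [[-0.1, 0.45, 0.47], [-55, 26, -15], 0],
  [[-0.1, 0.48, 0.5], [-58, 27, -16], 0],
  [[-0.1, 0.51, 0.53], [-58, 27, -16], 0],
  [[-0.1, 0.54, 0.56], [-58, 27, -16], 0],
  [[-0.1, 0.57, 0.59], [-58, 27, -16], 0],
])

```text
clock: 2.67
tool_pos: [0.5723, -0.0078, 0.3001]
orientation: [-179.0, 60.0, -106.3]
force: [1.7, -0.4, 0.7]
opening: 0.0007
```

```bash
python3 - <<'E'
from h import *
show((-.14,0,.15,60,-1),(-.16,0,.15,25,-1)); print(np.round(ctrl.get_obs()['joint_pos'],1))
E
```

```text
t 2.67 fix [-0.0616 -0.0283  0.3001] F [ 1.7 -0.4  0.7] op 0.001
[[-0.14, -0.96, 0.26], [-0.48, 0.3, 0.83], [-0.87, -0.01, -0.5]]
(-0.14, 0, 0.15, 60, -1) ([0.091, -0.0272, 0.143], [-0.1, -0.0, 0.5])
(-0.16, 0, 0.15, 25, -1) ([0.081, -0.0272, 0.1604], [-0.3, 35.0, 0.4])
[ 32.5  17.3  -5.6  19.2 -90.5 -53.7]
```

>>> drive_tool([
  [[0.01, -0.01, 0.04], [0, 0, 0.5], 0],
  [[0.03, -0.02, 0.08], [0, 0, 0.5], 0],
  [[0.06, -0.025, 0.11], [0, 0, 0.5], 0],
  [[0.091, -0.027, 0.143], [0, 0, 0.5], 0],
  [[0.11, -0.027, 0.139], [0, 0, 0.5], 0],
  [[0.13, -0.027, 0.135], [0, 0, 0.5], 0],
  [[0.144, -0.027, 0.148], [0, 0, 0.5], 0],
  [[0.144, -0.027, 0.148], [0, 0, 0.5], 0],
  [[0.144, -0.027, 0.148], [0, 0, 0.5], 0],
])

```text
clock: 3.42
tool_pos: [0.6161, 0.0372, 0.1013]
orientation: [180.0, 59.9, -107.4]
force: [-0.5, 0.3, 1.2]
opening: 0.0007
```

```bash
python3 - <<'E'
from h import *
show((-.117,0,.065,60,-1),(-.117,0,.050,60,-1),(-.117,0,.040,60,-1))
p,R,_=pose()
ims=[]
for n,(u0,v0) in(('side',(170,110)),('top',(200,110))):
    im=ctrl.snapshot(n)[v0:v0+150,u0:u0+130]; im=cv2.resize(im,None,fx=3,fy=3,interpolation=cv2.INTER_CUBIC)
    g=[p,p+R@[0,.021,0],p-R@[0,.021,0]]+[np.r_[O,0]+a*fx+b*fy+[0,0,z] for a,b,z in((-.128,.017,.047),(-.128,-.017,.047),(-.08,.075,.081),(-.08,-.075,.081))]
    for i,q in enumerate(proj(n,g)): cv2.circle(im,(int((q[0]-u0)*3),int((q[1]-v0)*3)),2,(0,0,255) if i<3 else (0,255,0),-1)
    ims.append(im)
cv2.imwrite('pics/hover.png',np.hstack(ims))
E
```

```text
t 3.42 fix [-0.1176  0.0002  0.1013] F [-0.5  0.3  1.2] op 0.001
[[-0.15, -0.95, 0.26], [-0.48, 0.3, 0.83], [-0.87, 0.0, -0.5]]
(-0.117, 0, 0.065, 60, -1) ([0.0317, 0.0002, 0.0177], [-0.1, -0.1, -0.1])
(-0.117, 0, 0.05, 60, -1) ([0.0447, 0.0002, 0.0252], [-0.1, -0.1, -0.1])
(-0.117, 0, 0.04, 60, -1) ([0.0533, 0.0002, 0.0303], [-0.1, -0.1, -0.1])
```

View pics/hover.png

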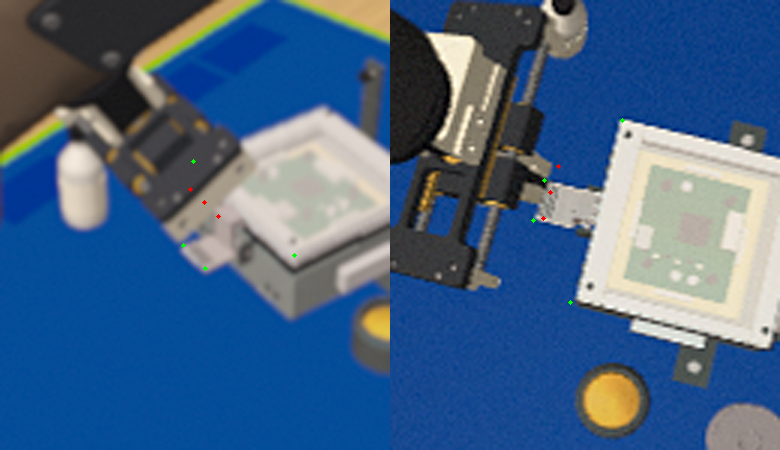

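>>> drive_tool([
  [[0.01, 0, 0.006], [0, 0, 0], 0],
  [[0.02, 0, 0.012], [0, 0, 0], 0],
  [[0.03, 0, 0.017], [0, 0, 0], 0],
  [[0.036, 0, 0.0205], [0, 0, 0], 0],
  [[0.036, 0, 0.0205], [0, 0, 0], 0],
  [[0.036, 0, 0.0205], [0, 0, 0], 0],
])

```text
clock: 4.02
tool_pos: [0.6168, 0.0373, 0.0608]
orientation: [-179.8, 60.0, -107.3]
force: [-0.4, 0.2, -0.3]
opening: 0.0006
```

>>> drive_tool([
  [[0.003, 0, 0.0015], [0, 0, 0], 0],
  [[0.006, 0, 0.003], [0, 0, 0], 0],
  [[0.009, 0, 0.005], [0, 0, 0], 0],
  [[0.009, 0, 0.005], [0, 0, 0], 0],
])

```text
clock: 4.35
tool_pos: [0.6164, 0.037, 0.0498]
orientation: [-179.9, 59.9, -107.3]
force: [-0.1, 0.9, -0.6]
opening: 0.0003
```

>>> drive_tool([
  [[0.002, 0, 0.001], [0, 0, 0], 0],
  [[0.004, 0, 0.0025], [0, 0, 0], 0],
  [[0.0055, 0, 0.003], [0, 0, 0], 0],
  [[0.0055, 0, 0.003], [0, 0, 0], 0],
])

```text
clock: 4.68
tool_pos: [0.6162, 0.0368, 0.0432]
orientation: [-180.0, 59.9, -107.4]
force: [-0.2, 0.3, -0.0]
opening: 0.0003
```

```bash
python3 - <<'E'
from h import *
p,R,_=pose(); print(fix(p))
ims=[]
for n,(u0,v0,w,h) in(('side',(195,135,90,120)),('top',(235,130,70,120))):
    im=ctrl.snapshot(n)[v0:v0+h,u0:u0+w]; im=cv2.resize(im,None,fx=5,fy=5,interpolation=cv2.INTER_CUBIC)
    g=[p,p+R@[0,.021,0],p-R@[0,.021,0]]+[np.r_[O,0]+a*fx+b*fy+[0,0,z] for a,b,z in((-.128,.017,.047),(-.128,-.017,.047))]
    for i,q in enumerate(proj(n,g)): cv2.circle(im,(int((q[0]-u0)*5),int((q[1]-v0)*5)),2,(0,0,255) if i<3 else (0,255,0),-1)
    ims.append(im)
cv2.imwrite('pics/press.png',np.hstack(ims))
E
```

```text
[-0.11717346  0.00038125  0.04321239]
```

View pics/press.png

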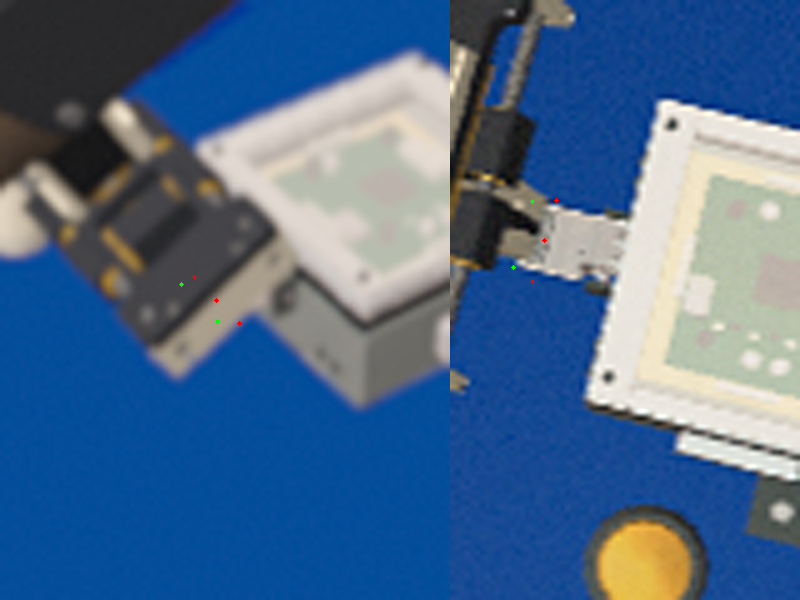

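>>> drive_tool([
  [[0.0015, 0, 0.001], [0, 0, 0], 0],
  [[0.0035, 0, 0.002], [0, 0, 0], 0],
  [[0.0045, 0, 0.0025], [0, 0, 0], 0],
  [[0.0045, 0, 0.0025], [0, 0, 0], 0],
])

```text
clock: 5.12
tool_pos: [0.6162, 0.0366, 0.0381]
orientation: [-180.0, 59.9, -107.4]
force: [-0.2, 0.4, 0.1]
opening: 0.0002
```

>>> drive_tool([
  [[0.002, 0, 0.001], [0, 0, 0], 0],
  [[0.004, 0, 0.002], [0, 0, 0], 0],
  [[0.005, 0, 0.003], [0, 0, 0], 0],
  [[0.005, 0, 0.003], [0, 0, 0], 0],
])

```text
clock: 5.45
tool_pos: [0.616, 0.0366, 0.0318]
orientation: [180.0, 59.9, -107.4]
force: [-0.7, -1.1, 0.9]
opening: 0.0003
```

```bash
python3 - <<'E'
from h import *
p,R,o=pose(); print(fix(p),o['force'],o['tau'])
ims=[]
for n,(u0,v0,w,h) in(('side',(195,135,90,120)),('top',(235,130,70,120))):
    im=ctrl.snapshot(n)[v0:v0+h,u0:u0+w]; im=cv2.resize(im,None,fx=5,fy=5,interpolation=cv2.INTER_CUBIC)
    for k in('lid_front','tab_press'):
        for r in ctrl.landmark_of(n,k)[:1]: print(n,k,r['pixel'],r['confidence'])
    ims.append(im)
cv2.imwrite('pics/press2.png',np.hstack(ims))
E
```

```text
[-0.11698823  0.00020055  0.03179916] [-0.6560065  -1.06166363  0.93909612] [ 6.64813269e-03 -6.77136755e+01  2.07554501e+01  5.20126417e+00
 -1.49433408e+00 -4.04007733e-02]
side lid_front [253.9, 179.7] 0.56
top lid_front [274.0, 180.3] 0.68
top tab_press [252.7, 175.3] 0.48
```

View pics/press2.png

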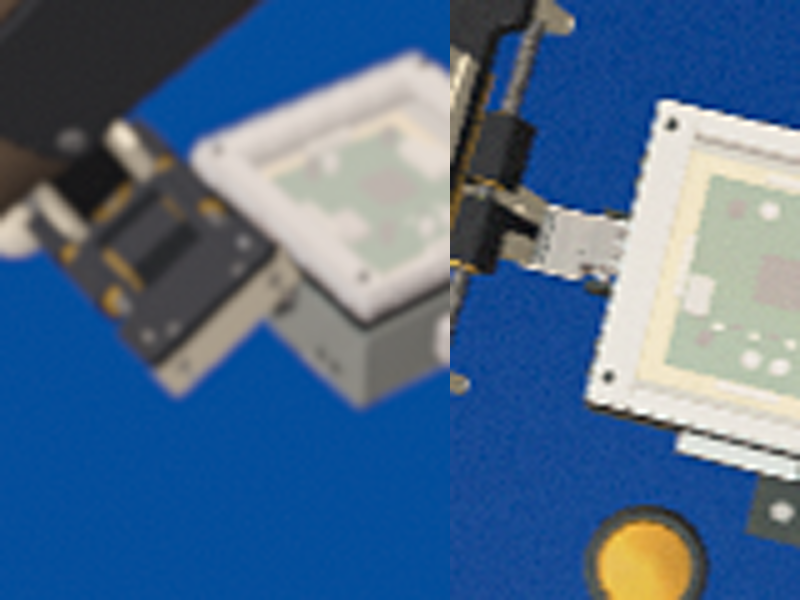

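```bash
python3 - <<'E'
from h import *
p,R,o=pose()
u0,v0=232,150
out=[]
cur=ctrl.snapshot('top'); cv2.imwrite('pics/topcur.png',cur)
for im,dots in((cv2.imread('pics/top0.png'),0),(cur,0),(cur,1)):
    z=cv2.resize(im[v0:v0+50,u0:u0+44],None,fx=6,fy=6,interpolation=cv2.INTER_NEAREST)
    if dots:
        g=[p+R@[0,b,c] for b in(-.01,0,.01) for c in(-.0095,.0095)]
        for q in proj('top',g): cv2.circle(z,(int((q[0]-u0+.5)*6),int((q[1]-v0+.5)*6)),2,(0,0,255),-1)
    out.append(z)
cv2.imwrite('pics/z.png',cv2.resize(np.hstack(out),None,fx=1,fy=1))
E
```

```text
(no output)
```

View pics/z.png

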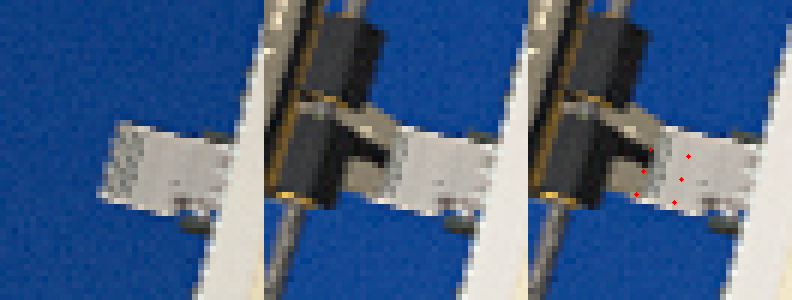

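>>> drive_tool([
  [[0.001, 0, 0.0005], [0, 0, 0], 0],
  [[0.002, 0, 0.001], [0, 0, 0], 0],
  [[0.002, 0, 0.001], [0, 0, 0], 0],
])

```text
clock: 6.05
tool_pos: [0.616, 0.0365, 0.0298]
orientation: [-180.0, 59.9, -107.4]
force: [0.0, 0.4, 1.6]
opening: 0.0004
```

```bash
python3 - <<'E'
from h import *
p,R,o=pose(); print(fix(p),o['force'],o['moment'],o['tau'])
for n in('top','side'):
    ctrl.snapshot(n)
    for k in('release_tab','lid','fixture'):
        for r in ctrl.cut_out(n,k)[:2]:
            m=r['pixels']; v,u=np.nonzero(m); print(n,k,round(r['confidence'],2),r['pixel'],m.sum(),u.min(),u.max(),v.min(),v.max())
E
```

```text
[-0.11687006  0.00028164  0.02984672] [0.03491257 0.38667019 1.56036071] [ 1.62774172 -0.35142209  0.01930988] [ 3.50327580e-02 -6.78738427e+01  2.07789838e+01  5.20873681e+00
 -1.50522195e+00 -3.11365561e-02]
top release_tab 0.76 [261.1, 179.7] 191 251 268 172 185
top lid 0.75 [301.3, 186.2] 4034 263 338 150 225
top fixture 0.67 [303.9, 189.1] 5334 252 361 150 238
side lid 0.93 [271.7, 169.7] 2262 234 314 147 197
side fixture 0.9 [278.0, 175.0] 3948 234 325 130 215
```

>>> drive_tool([
  [[-0.01, 0, -0.006], [0, 0, 0], 0],
  [[-0.02, 0, -0.0115], [0, 0, 0], 0],
  [[-0.03, 0, -0.0175], [0, 0, 0], 0],
  [[-0.03, 0, -0.0175], [0, 0, 0], 0],
  [[-0.03, 0, -0.0175], [0, 0, 0], 0],
])

```text
clock: 6.87
tool_pos: [0.617, 0.037, 0.0664]
orientation: [-179.7, 60.1, -107.2]
force: [-0.2, -0.2, -0.4]
opening: 0.0004
```

```bash
python3 - <<'E'
from h import *
p,R,o=pose(); print(fix(p),o['force'],o['moment'],o['tau'])
im=ctrl.snapshot('top'); old=cv2.imread('pics/topcur.png'); ini=cv2.imread('pics/top0.png')
u0,v0=232,150; out=[]
for a in (ini,old,im):
    z=cv2.resize(a[v0:v0+50,u0:u0+44],None,fx=6,fy=6,interpolation=cv2.INTER_CUBIC); out.append(z)
g=[p+R@[0,b,c] for b in(-.01,0,.01) for c in(-.0095,.0095)]
for q in proj('top',g): cv2.circle(out[2],(int((q[0]-u0+.5)*6),int((q[1]-v0+.5)*6)),2,(0,0,255),-1)
cv2.imwrite('pics/z2.png',np.hstack(out))
E
```

```text
[-0.11766447  0.00100818  0.0664254 ] [-0.18093684 -0.19382431 -0.44497952] [ 1.63884383e+00 -4.53836401e-01  1.43558807e-03] [ 2.64787185e-02 -6.72088981e+01  2.26706976e+01  5.75351804e+00
 -1.66305386e+00  2.94875179e-02]
```

View pics/z2.png

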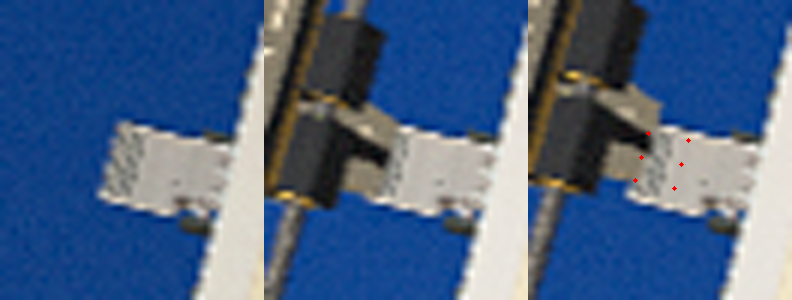

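>>> drive_tool([
  [[0.004, 0.001, -0.0065], [0, 0, 0], 0],
  [[0.012, 0.001, -0.002], [0, 0, 0], 0],
  [[0.018, 0.001, 0.0015], [0, 0, 0], 0],
  [[0.0225, 0.001, 0.004], [0, 0, 0], 0],
  [[0.0225, 0.001, 0.004], [0, 0, 0], 0],
])

```text
clock: 7.33
tool_pos: [0.6121, 0.029, 0.0422]
orientation: [179.9, 59.9, -107.5]
force: [0.5, 0.5, -0.9]
opening: 0.0001
```

>>> drive_tool([
  [[0.003, 0, 0.0015], [0, 0, 0], 0],
  [[0.005, 0, 0.003], [0, 0, 0], 0],
  [[0.005, 0, 0.003], [0, 0, 0], 0],
])

```text
clock: 7.58
tool_pos: [0.6118, 0.029, 0.0356]
orientation: [179.8, 59.8, -107.6]
force: [0.1, -0.2, 0.6]
opening: 0.0005
```

>>> drive_tool([
  [[0.003, 0, 0.0015], [0, 0, 0], 0],
  [[0.005, 0, 0.003], [0, 0, 0], 0],
  [[0.005, 0, 0.003], [0, 0, 0], 0],
])

```text
clock: 7.83
tool_pos: [0.6115, 0.029, 0.0292]
orientation: [179.8, 59.8, -107.7]
force: [0.1, -0.6, 0.3]
opening: 0.0004
```

```bash
python3 - <<'E'
from h import *
p,R,o=pose(); print(fix(p),o['force'],o['moment'])
im=ctrl.snapshot('top'); s=ctrl.snapshot('side')
a=cv2.resize(im[140:205,225:295],None,fx=5.5,fy=5.5,interpolation=cv2.INTER_CUBIC)
b=cv2.resize(s[140:205,200:270],None,fx=5.5,fy=5.5,interpolation=cv2.INTER_CUBIC)
cv2.imwrite('pics/z3.png',np.hstack([a,b]))
E
```

```text
[-0.10842471 -0.00177321  0.02922737] [ 0.11248802 -0.60311011  0.26451375] [ 1.61468867 -0.41484213  0.02560906]
```

View pics/z3.png

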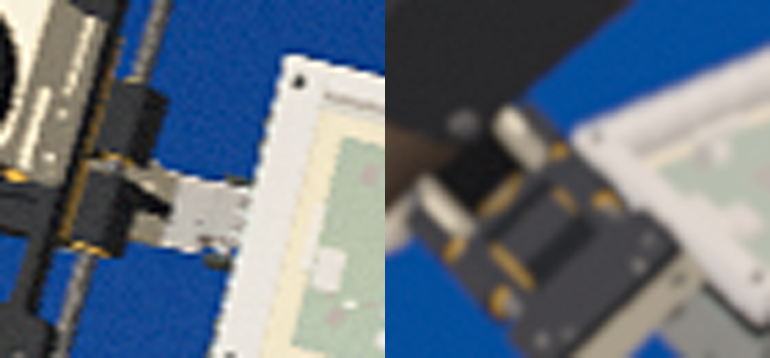

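>>> drive_tool([
  [[0.002, 0, 0.001], [0, 0, 0], 0],
  [[0.004, 0, 0.0025], [0, 0, 0], 0],
  [[0.004, 0, 0.0025], [0, 0, 0], 0],
])

```text
clock: 8.18
tool_pos: [0.612, 0.0291, 0.0252]
orientation: [179.8, 59.8, -107.6]
force: [-0.4, -0.7, 3.4]
opening: 0.0005
```

>>> drive_tool([
  [[0.002, 0, 0.001], [0, 0, 0], 0],
  [[0.003, 0, 0.002], [0, 0, 0], 0],
  [[0.003, 0, 0.002], [0, 0, 0], 0],
])

```text
clock: 8.43
tool_pos: [0.6121, 0.0292, 0.0217]
orientation: [179.9, 59.8, -107.5]
force: [0.4, -1.7, 3.9]
opening: 0.0004
```

>>> drive_tool([
  [[0.002, 0, 0.001], [0, 0, 0], 0],
  [[0.004, 0, 0.002], [0, 0, 0], 0],
  [[0.006, 0, 0.0035], [0, 0, 0], 0],
  [[0.006, 0, 0.0035], [0, 0, 0], 0],
])

```text
clock: 8.77
tool_pos: [0.6122, 0.029, 0.0145]
orientation: [179.9, 59.8, -107.5]
force: [0.9, -0.9, 5.0]
opening: 0.0006
```

```bash
python3 - <<'E'
from h import *
p,R,o=pose(); print(fix(p),o['force'])
P={}
for n in('top','side'):
    ctrl.snapshot(n)
    for r in ctrl.landmark_of(n,'lid_front')[:1]: print(n,r['pixel'],r['confidence']);P[n]=ray(n,r['pixel'])
    for r in ctrl.cut_out(n,'lid')[:1]:
        m=r['pixels']; v,u=np.nonzero(m); print(m.sum(),u.min(),u.max(),v.min(),v.max())
if len(P)==2: t=tri(P['side'],P['top']);print(fix(t[0]),t[1])
E
```

```text
[-0.10860982 -0.00118586  0.01446657] [ 0.88365542 -0.93908724  5.0462559 ]
top [280.1, 178.1] 0.95
4100 268 340 145 226
side [256.4, 163.3] 0.9
1542 240 314 145 178
[-0.057749    0.00637796  0.11637675] 0.0018359641372731968
```

>>> drive_tool([
  [[-0.005, 0, -0.002], [0, 0, 0], 0],
  [[-0.015, 0, -0.003], [0, 0, 0], 0],
  [[-0.03, 0, 0], [0, 0, 0], 0],
  [[-0.05, 0, 0.01], [0, 0, 0], 0],
  [[-0.07, 0, 0.02], [0, 0, 0], 0],
  [[-0.09, 0, 0.03], [0, 0, 0], 0],
  [[-0.11, 0, 0.04], [0, 0, 0], 0],
  [[-0.11, 0, 0.04], [0, 0, 0], 0],
])

```text
clock: 9.73
tool_pos: [0.6417, 0.1192, 0.0923]
orientation: [-179.7, 60.0, -107.0]
force: [0.9, 0.8, 0.5]
opening: 0.0007
```

```bash
python3 - <<'E'
from h import *
show((-.16,0,.133,25,-1)); print(np.round(ctrl.get_obs()['joint_pos'],1))
E
```

```text
t 9.73 fix [-2.034e-01  2.000e-04  9.230e-02] F [0.9 0.8 0.5] op 0.001
[[-0.15, -0.96, 0.26], [-0.48, 0.3, 0.83], [-0.87, -0.0, -0.5]]
(-0.16, 0, 0.133, 25, -1) ([-0.0136, 0.0002, -0.058], [-0.1, 35.0, 0.1])
[ 37.8  35.4  -3.4  17.2 -77.  -62.9]
```

>>> drive_tool([
  [[-0.035, 0, -0.02], [0, 5, 0], 0],
  [[-0.035, 0, -0.02], [0, 11, 0], 0],
  [[-0.035, 0, -0.02], [0, 17, 0], 0],
  [[-0.035, 0, -0.02], [0, 23, 0], 0],
  [[-0.035, 0, -0.02], [0, 29, 0], 0],
  [[-0.035, 0, -0.02], [0, 35, 0], 0],
  [[-0.03, 0, -0.03], [0, 35, 0], 0],
  [[-0.0136, 0, -0.058], [0, 35, 0], 0],
  [[-0.0136, 0, -0.058], [0, 35, 0], 0],
  [[-0.0136, 0, -0.058], [0, 35, 0], 0],
])

```text
clock: 10.57
tool_pos: [0.6279, 0.0764, 0.1326]
orientation: [-180.0, 25.0, -107.3]
force: [-0.2, -0.2, 0.4]
opening: 0.0001
```

```bash
python3 - <<'E'
from h import *
show((-.11,0,.11,25,-1),(-.045,0,.08,25,-1)); print(np.round(ctrl.get_obs()['joint_pos'],1))
p,R,_=pose()
ims=[]
for n,(u0,v0,w,h) in(('side',(170,90,130,130)),('top',(215,110,130,130))):
    im=ctrl.snapshot(n)[v0:v0+h,u0:u0+w]; im=cv2.resize(im,None,fx=3,fy=3,interpolation=cv2.INTER_CUBIC)
    g=[p,p+R@[0,.021,0],p-R@[0,.021,0],p-R@[.019,0,0]]
    for i,q in enumerate(proj(n,g)): cv2.circle(im,(int((q[0]-u0)*3),int((q[1]-v0)*3)),2,(0,0,255),-1)
    ims.append(im)
cv2.imwrite('pics/pre.png',np.hstack(ims))
E
```

```text
t 10.57 fix [-0.1585 -0.0003  0.1326] F [-0.2 -0.2  0.4] op 0.0
[[-0.27, -0.95, 0.13], [-0.87, 0.3, 0.4], [-0.42, -0.0, -0.91]]
(-0.11, 0, 0.11, 25, -1) ([0.0535, -0.0003, 0.0001], [-0.0, -0.0, -0.0])
(-0.045, 0, 0.08, 25, -1) ([0.1251, -0.0003, -0.0002], [-0.0, -0.0, -0.0])
[  41.5   49.6    1.2   28.7 -101.5  -69.5]
```

View pics/pre.png

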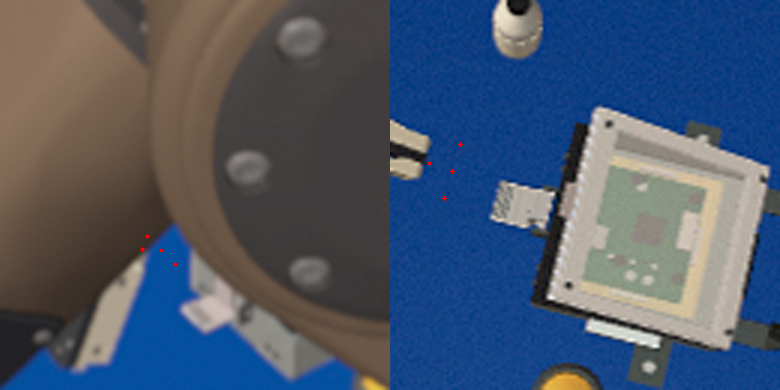

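>>> drive_tool([
  [[0.015, 0.003, -0.002], [0, 0, 0], 0],
  [[0.03, 0.005, -0.003], [0, 0, 0], 0],
  [[0.045, 0.005, -0.003], [0, 0, 0], 0],
  [[0.06, 0.005, -0.003], [0, 0, 0], 0],
  [[0.075, 0.005, -0.003], [0, 0, 0], 0],
  [[0.085, 0.005, -0.003], [0, 0, 0], 0],
  [[0.095, 0.005, -0.003], [0, 0, 0], 0],
  [[0.095, 0.005, -0.003], [0, 0, 0], 0],
])

```text
clock: 11.33
tool_pos: [0.5976, -0.0051, 0.0955]
orientation: [-179.9, 25.1, -107.3]
force: [0.0, -1.6, -0.4]
opening: 0.0003
```

>>> drive_tool([
  [[0.01, 0, 0], [0, 0, 0], 0],
  [[0.02, 0, 0], [0, 0, 0], 0],
  [[0.028, 0, 0], [0, 0, 0], 0],
  [[0.028, 0, 0], [0, 0, 0], 0],
])

```text
clock: 11.67
tool_pos: [0.5889, -0.031, 0.0831]
orientation: [-180.0, 25.0, -107.4]
force: [-0.7, 0.1, 0.5]
opening: 0.0004
```

```bash
python3 - <<'E'
from h import *
h=(.078,.066)
p,R,o=pose(); print(fix(p),o['force'],o['moment'])
im=ctrl.snapshot('top')[110:240,215:345]
cv2.imwrite('pics/in.png',cv2.resize(im,None,fx=4.5,fy=4.5,interpolation=cv2.INTER_CUBIC))
E
```

```text
[-0.04438678 -0.00557515  0.08306801] [-0.68537674  0.09223323  0.53942025] [ 2.87153828 -0.76193614 -0.07177564]
```

View pics/in.png

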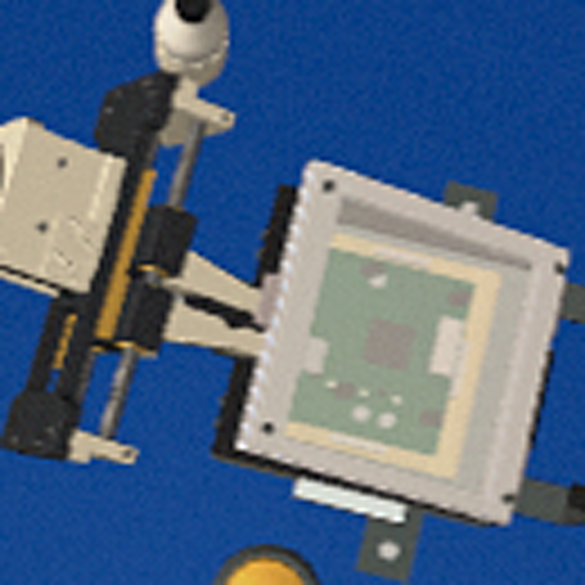

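>>> drive_tool([
  [[-0.001, 0, -0.003], [0, 0, 0], 0],
  [[-0.0025, 0, -0.0055], [0, 0, 0], 0],
  [[-0.0035, 0, -0.008], [0, 0, 0], 0],
  [[-0.0035, 0, -0.008], [0, 0, 0], 0],
])

```text
clock: 12.05
tool_pos: [0.59, -0.0299, 0.093]
orientation: [-179.9, 25.1, -107.3]
force: [0.5, 0.0, -0.2]
opening: 0.0003
```

>>> drive_tool([
  [[-0.001, 0, -0.003], [0, 0, 0], 0],
  [[-0.0025, 0, -0.0055], [0, 0, 0], 0],
  [[-0.0025, 0, -0.0055], [0, 0, 0], 0],
])

```text
clock: 12.3
tool_pos: [0.5903, -0.0297, 0.0997]
orientation: [-179.8, 25.1, -107.3]
force: [-0.4, -0.1, 0.3]
opening: 0.0001
```

>>> drive_tool([
  [[-0.001, 0, -0.003], [0, 0, 0], 0],
  [[-0.0025, 0, -0.0055], [0, 0, 0], 0],
  [[-0.0025, 0, -0.0055], [0, 0, 0], 0],
])

```text
clock: 12.55
tool_pos: [0.5903, -0.0295, 0.106]
orientation: [-179.8, 25.2, -107.2]
force: [-0.3, 1.1, -0.7]
opening: 0.0005
```

>>> drive_tool([
  [[-0.001, 0, -0.003], [0, 0, 0], 0],
  [[-0.0025, 0, -0.0055], [0, 0, 0], 0],
  [[-0.0025, 0, -0.0055], [0, 0, 0], 0],
])

```text
clock: 12.8
tool_pos: [0.5903, -0.0296, 0.1125]
orientation: [-179.8, 25.2, -107.3]
force: [-0.5, 0.3, -2.3]
opening: 0.0008
```

```bash
python3 - <<'E'
import numpy as np
c,s=np.cos(np.radians(25.1)),np.sin(np.radians(25.1)); r=.149
def f(t0,t1,n):
    for t in np.linspace(t0,t1,n+1)[1:]:
        X=r*(np.cos(t0)-np.cos(t)); Z=r*(np.sin(t)-np.sin(t0)); print(round(t,2),round(c*X-s*Z,4),round(-s*X-c*Z,4))
f(.4,1.05,10); print(); f(1.05,1.72,11)
E
```

```text
0.46 -0.0001 -0.0097
0.53 0.0005 -0.0193
0.6 0.0017 -0.029
0.66 0.0035 -0.0385
0.73 0.006 -0.0478
0.79 0.009 -0.057
0.86 0.0127 -0.066
0.92 0.0169 -0.0747
0.98 0.0216 -0.0832
1.05 0.0269 -0.0913

1.11 0.0054 -0.0073
1.17 0.0113 -0.0142
1.23 0.0176 -0.0207
1.29 0.0242 -0.0269
1.35 0.0313 -0.0326
1.42 0.0386 -0.0379
1.48 0.0463 -0.0428
1.54 0.0543 -0.0471
1.6 0.0625 -0.051
1.66 0.0709 -0.0544
1.72 0.0795 -0.0572
```

>>> drive_tool([
  [[0, 0, -0.005], [0, 0, 0], 0],
  [[0, 0, -0.01], [0, 0, 0], 0],
  [[0.0005, 0, -0.0195], [0, 0, 0], 0],
  [[0.0015, 0, -0.029], [0, 0, 0], 0],
  [[0.0035, 0, -0.0385], [0, 0, 0], 0],
  [[0.006, 0, -0.048], [0, 0, 0], 0],
  [[0.009, 0, -0.057], [0, 0, 0], 0],
  [[0.0125, 0, -0.066], [0, 0, 0], 0],
  [[0.017, 0, -0.0745], [0, 0, 0], 0],
  [[0.0215, 0, -0.083], [0, 0, 0], 0],
  [[0.027, 0, -0.0915], [0, 0, 0], 0],
  [[0.027, 0, -0.0915], [0, 0, 0], 0],
])

```text
clock: 13.8
tool_pos: [0.5706, -0.0915, 0.1855]
orientation: [-179.7, 25.2, -107.3]
force: [0.2, 1.2, 1.2]
opening: 0.0002
```

```bash
python3 - <<'E'
from h import *
p,R,o=pose(); print(fix(p),o['force'])
out=[]
P={}
for n in('top','side'):
    im=ctrl.snapshot(n)
    for r in ctrl.landmark_of(n,'lid_front')[:1]: print(n,r['pixel'],r['confidence']);P[n]=ray(n,r['pixel'])
    out.append(cv2.resize(im[70:240,200:370],None,fx=2.3,fy=2.3))
if len(P)==2: t=tri(P['side'],P['top']);print(fix(t[0]),t[1])
cv2.imwrite('pics/mid.png',np.hstack(out))
E
```

```text
[ 0.0188304  -0.005016    0.18547729] [0.22090386 1.22387048 1.19922562]
top [311.8, 181.6] 0.72
side [277.1, 128.4] 0.94
[0.00233077 0.00433138 0.19958483] 0.005650311296661032
```

View pics/mid.png

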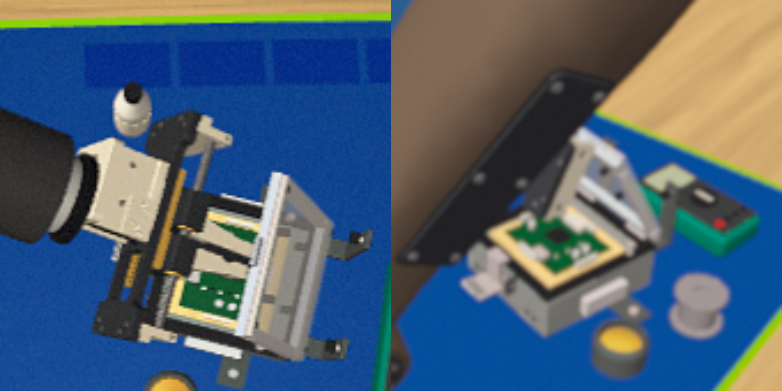

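>>> drive_tool([
  [[0.0055, 0, -0.0075], [0, 0, 0], 0],
  [[0.0115, 0, -0.014], [0, 0, 0], 0],
  [[0.0175, 0, -0.0205], [0, 0, 0], 0],
  [[0.024, 0, -0.027], [0, 0, 0], 0],
  [[0.0315, 0, -0.0325], [0, 0, 0], 0],
  [[0.0385, 0, -0.038], [0, 0, 0], 0],
  [[0.0465, 0, -0.043], [0, 0, 0], 0],
  [[0.0545, 0, -0.047], [0, 0, 0], 0],
  [[0.0625, 0, -0.051], [0, 0, 0], 0],
  [[0.0665, 0, -0.053], [0, 0, 0], 0],
  [[0.0705, 0, -0.0545], [0, 0, 0], 0],
  [[0.0705, 0, -0.0545], [0, 0, 0], 0],
])

```text
clock: 15.0
tool_pos: [0.5436, -0.1742, 0.2027]
orientation: [-179.9, 25.1, -107.4]
force: [0.3, 0.0, 0.3]
opening: 0.0002
```

```bash
cat > lid.py <<'E'
from h import *
p,R,o=pose(); print(o['clock'],fix(p),o['force'])
P={}
for n in('top','side'):
    im=ctrl.snapshot(n); cv2.imwrite(f'pics/end_{n}.png',im)
    for r in ctrl.landmark_of(n,'lid_front')[:1]: print(n,r['pixel'],r['confidence']);P[n]=ray(n,r['pixel'])
if len(P)==2: t=tri(P['side'],P['top']);q=fix(t[0]);print(q,t[1],'theta',np.arctan2(q[2]-.066,.078-q[0]))
def pj(th): return np.r_[O,0]+(.078-.148*np.cos(th))*fx+np.array([0,0,.066+.148*np.sin(th)])
for th in(1.4,1.5,1.6,1.7): print(th,proj('top',pj(th))[0].round(1),proj('side',pj(th))[0].round(1))
E
python3 lid.py
```

```text
15.0 [ 0.1058907  -0.0062293   0.20274485] [0.25588087 0.00140155 0.28126589]
top [354.0, 187.8] 0.81
side [302.3, 113.9] 0.78
[0.08690311 0.01254204 0.21015729] 0.0025228985702410982 theta 1.6324776573249837
1.4 [335.9 188.5] [295.7 119.2]
1.5 [343.2 190.4] [300.3 117. ]
1.6 [350.4 192.4] [304.8 115.3]
1.7 [357.4 194.5] [309.2 114.1]
```

>>> drive_tool([
  [[0.003, 0, -0.001], [0, 0, 0], 0],
  [[0.0055, 0, -0.002], [0, 0, 0], 0],
  [[0.0075, 0, -0.0025], [0, 0, 0], 0],
  [[0.0075, 0, -0.0025], [0, 0, 0], 0],
])

```text
clock: 15.53
tool_pos: [0.542, -0.1809, 0.2018]
orientation: [-179.9, 25.1, -107.3]
force: [0.4, 0.6, 0.2]
opening: 0.0004
```

>>> drive_tool([
  [[0.002, 0, -0.001], [0, 0, 0], 0],
  [[0.004, 0, -0.0015], [0, 0, 0], 0],
  [[0.004, 0, -0.0015], [0, 0, 0], 0],
])

```text
clock: 15.78
tool_pos: [0.5408, -0.1851, 0.2014]
orientation: [-179.9, 25.1, -107.3]
force: [1.9, -0.1, 0.6]
opening: 0.0007
```

>>> drive_tool([
  [[0.002, 0, -0.001], [0, 0, 0], 0],
  [[0.004, 0, -0.0015], [0, 0, 0], 0],
  [[0.004, 0, -0.0015], [0, 0, 0], 0],
])

```text
clock: 16.03
tool_pos: [0.5397, -0.1892, 0.2009]
orientation: [-179.8, 25.2, -107.3]
force: [1.7, 4.0, -1.2]
opening: 0.0007
```

```bash
python3 lid.py
```

```text
16.0333 [ 0.12126759 -0.00544512  0.20087358] [ 1.6994664   4.03885055 -1.20385493]
top [360.8, 190.4] 0.89
1.4 [335.9 188.5] [295.7 119.2]
1.5 [343.2 190.4] [300.3 117. ]
1.6 [350.4 192.4] [304.8 115.3]
1.7 [357.4 194.5] [309.2 114.1]
```

>>> drive_tool([
  [[0.002, 0, -0.001], [0, 0, 0], 0],
  [[0.004, 0, -0.0015], [0, 0, 0], 0],
  [[0.004, 0, -0.0015], [0, 0, 0], 0],
])

```text
clock: 16.48
tool_pos: [0.5388, -0.1928, 0.2003]
orientation: [-179.8, 25.2, -107.3]
force: [1.5, 6.5, -1.6]
opening: 0.0001
```

>>> drive_tool([
  [[-0.004, 0, 0], [0, 0, 0], 0],
  [[-0.01, 0, 0], [0, 0, 0], 0],
  [[-0.025, 0, 0], [0, 0, 0], 0],
  [[-0.045, 0, 0], [0, 0, 0], 0],
  [[-0.07, 0, 0], [0, 0, 0], 0],
  [[-0.1, 0, 0], [0, 0, 0], 0],
  [[-0.13, 0, -0.005], [0, 0, 0], 0],
  [[-0.16, 0, -0.01], [0, 0, 0], 0],
  [[-0.19, 0, -0.02], [0, 0, 0], 0],
  [[-0.21, 0, -0.03], [0, 0, 0], 0],
  [[-0.21, 0, -0.03], [0, 0, 0], 0],
])

```text
clock: 17.4
tool_pos: [0.5927, -0.0208, 0.3202]
orientation: [-179.6, 25.3, -107.1]
force: [0.1, -0.3, 1.3]
opening: 0.0001
```

```bash
python3 lid.py; python3 - <<'E'
from h import *
for k in('multimeter','solder_reel','flux_bottle','tip_cleaner','tab_press','board','lid_hinge'):
    for n in('top','side'):
        for r in ctrl.landmark_of(n,k)[:1]: print(k,n,np.round(r['pixel'],1),round(r['confidence'],2))
a=[cv2.resize(cv2.imread(f'pics/end_{n}.png')[60:260,190:390],None,fx=2,fy=2) for n in('top','side')]
cv2.imwrite('pics/fin.png',np.hstack(a))
E
```

```text
17.4 [-0.05522657 -0.00491386  0.32016675] [ 0.11841502 -0.2507852   1.27532841]
top [362.2, 190.0] 0.71
side [307.2, 112.9] 0.95
[0.10462886 0.01339436 0.20722267] 0.00258732222016798 theta 1.757167478661156
1.4 [335.9 188.5] [295.7 119.2]
1.5 [343.2 190.4] [300.3 117. ]
1.6 [350.4 192.4] [304.8 115.3]
1.7 [357.4 194.5] [309.2 114.1]
multimeter top [377.9 217.9] 0.96
multimeter side [330.8 165.2] 0.67
solder_reel top [318.7 254.9] 0.91
solder_reel side [330.9 208.1] 0.89
flux_bottle top [256.8 121.3] 0.74
flux_bottle side [199.  180.4] 0.72
tip_cleaner top [271.  243.6] 0.74
tip_cleaner side [296.8 228.1] 0.83
tab_press top [251.4 173.9] 0.7
tab_press side [239.2 194.3] 0.77
board top [255.7 119.3] 0.66
board side [268.2 173.4] 0.6
lid_hinge top [331.8 196.4] 0.96
lid_hinge side [295.7 160.7] 0.75
```

View pics/fin.png

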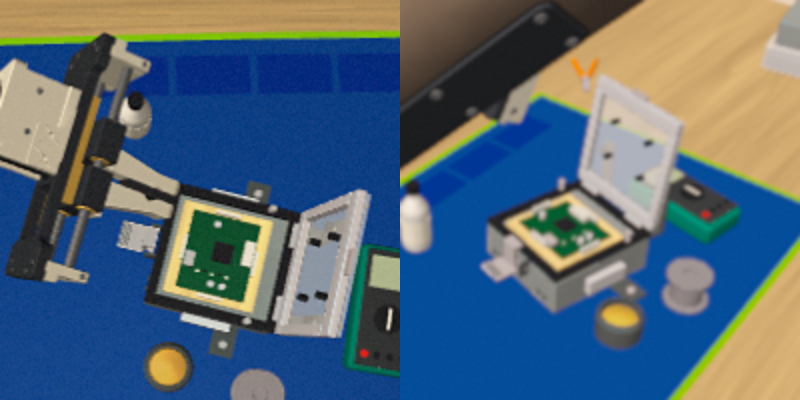

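```bash
python3 -c "
from plant import ctrl
print(ctrl.close_job()); print(ctrl.get_obs()['clock'])"
```

```text
the job is handed in; nothing more can be done
None
the job is handed in; nothing more can be done
```

I pressed the release tab with the shut fingers and the lid sprang up. I then pushed the lid round its arc from under the front rail until it met its stop buffers, withdrew the hand, and handed the job in at about 18 s. No verdict was reported.

**Force:** the readings I took never went above about 7 N: about 5 N on the tab and about 6.5 N on the lid at its buffers.

**Last checks:**
- **Lid:** the two cameras together put it at about 1.76 rad. That method has an error of several hundredths of a rad, so I read it as resting at its stop. I checked it at rest only by picture, not by measuring its speed.
- **Tab:** in the picture it is back up.
- **Board:** in the picture it lies flat in its nest. One landmark call for the board in the top view landed on the bottle, so I ignored it.
- **Hand:** it is clear of the fixture, at z = 0.32 m.
- **Objects around the fixture:** the pictures show the multimeter, reel, bottle and tip cleaner where they stood. Their landmark positions differ by up to about 5 pixels (roughly 1 cm) from the first reading. I took that as detector noise, because I felt no contact with any of them.

**Disagreement:** the tab was only felt with the TCP about 20 mm lower than its stated height implied. The top camera showed the finger ends about 19 mm short of the reported TCP, and triangulated points came out roughly 1 cm low. I therefore found contact by force rather than trusting the numbers.

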